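# Bare the rear knife ends on the jointer for a straightedge check

## Robot

A 6-joint arm with a two-finger parallel gripper is mounted at the origin on the work surface. World frame = base frame: x ahead of the robot, y to its left, z up, the work surface at z = 0. Lengths are in m, angles in rad, forces in N, time in s.
With the tool pointing down it reaches from about 0.375 to 0.925 m from the base axis. Payload 5.7 kg.
Tool frame: the origin (TCP) lies midway between the tips of the shut fingers; the grasp point (between the pads) lies env.pinch_z behind it (env.pinch_z is the distance from the TCP to the grasp point, in m); z points along the fingers, y is the line along which they close (so a half turn about z gives the same grasp; the last joint's range is limited). The gripper opens to 85 mm and grips with 20 to 120 N. Pads are 22 mm wide; open, the fingers measure 114 mm over their backs; the gripper's body (76 mm by 85 mm) begins 54 mm behind the grasp point. The pads swing forward as they close: fully open they stand 13 mm farther back than shut.
Start: joints at [1.15, 0.359, 1.51, -0, 1.272, -0.115], TCP at [0.181, 0.572, 0.231] pointing down, gripper open.
Joint ranges: [-2.97, 2.97], [-1.01, 2.36], [0.21, 2.38], [-0.96, 4.11], [0.2, 2.71], [-2.98, 2.98]. Speed limits (rad/s): [2.39, 2.39, 3.14, 3.14, 3.14, 3.14].

## Interface

Orientations are given as a unit quaternion [x, y, z, w].
In Python, from station import env, cams gives the robot as it stands.
- The arm moves only by the tool play_rows, never from a script. Its argument "rows" is one flat list of numbers, 4 for each row, row after row: the shift along the tool's x, y, z in m, then the turn about the tool's z in rad. A call has 1 to 20 rows; each row shifts and turns the commanded pose from where the row before left it, along the tool's axes as they then stand; what a row does not reach is not made up. A row lasts 1/10 s, in which the tool goes at most 50 mm and 8.59 degrees, less where a joint would pass 70% of its speed; a pose out of reach is approached as far as the arm can. A call with a gripper value outside its range is refused whole. "hand" is the finger opening in m, from 0 to 0.0854, set as the call begins (left out, the last holds). The fingers move at their own pace and stop on an object; "grip_force" is the grip in N (left out, the last holds). Time passes only in rows, so rows that do not move let the fingers close. It gives the time, the measured TCP pose, the force, the opening and the grip force at its end, in the units of the state.
- env.state(): the state, without advancing time (a new reading comes with each control period).
- cams.camera(name): name is "scene" or "side" or "wrist"; returns the picture (400x640x3 uint8, red, green, blue); there is no depth.
- cams.camera_model(name): a dict with "mtx" (3x3 intrinsics, pixels), "k1" (the pictures are not rectified: a ray, as slopes to the right and down, at radius r is drawn at 1 + k1 r^2 times it, then the intrinsics apply), "pose" (4x4, takes a point from camera to world coordinates). Camera axes: x right, y down, z forward; pixel columns grow to the right and rows downward; lengths in m; the calibration is good to about 2 mm. A picture is of the moment at which its call begins: read the wrist's pose just before it. camera_model takes no time and is no camera call; for the wrist camera it gives the pose at the moment of the call.
- env.close_job(): hands the job in; it is judged then, once.
The state is a dict: "t": time; "joints": joint angles; "dq": joint speeds; "effort": joint torques, N m; "tcp_pos": TCP position; "tool_rot": TCP orientation; "force": force on the tool from outside, world axes, zero at the start; "moment": the same for the moment, N m; "width": finger opening in m; "gripper_force": force on a finger pad.
Only numpy, scipy, OpenCV 4.12 (cv2) and the standard library are available. Lean on these libraries where they do the work, as an engineer would, in place of code of your own. Each camera call takes 0.05 s, during which the arm holds its last target. There are 200 camera calls.

## Task

I want to check the knives at the rear of the jointer: stand the aluminium straightedge gently on its narrow side along the rear edge of the two tables, centred so that it bridges the cutterhead just past the tip of the shut guard, and let go of it. Then with the fingers swing the spring-loaded guard 45 degrees open from shut, so that the rear knife ends are bare and the front stays covered, and finish holding it there, because it springs shut when released, while I turn the cutterhead by hand. The straightedge must stay as laid, and everything else on the bench and machine must stay where it is.

Things in the scene. Friction and masses are not known exactly. Their poses are not given: they have to be found in the camera images.
- jointer: Benchtop jointer, fixed, fence off: dark grey body (foot 460 x 190 mm), two cast-iron tables 160 mm wide (y) with tops 175 mm above the bench: infeed from x = -310 to -25 mm, outfeed from 25 to 310 mm. Origin: centre of the underside, below the mouth between the tables. x: feed direction, along the tables. y: to the front, where the guard is hinged; front edge at y = +80 mm, rear edge at -80 mm.
- mouth (a point): Centre of the 50 mm wide mouth between the tables, at table-top height; axes as the jointer. The cutterhead lies in the mouth, its top 1 mm below the tables. The straightedge belongs with its centre at about x 0, y -58 mm from here, its length along x.
- straightedge: Straightedge: plain aluminium box-section bar, 420 mm long (x), 20 mm wide (y), 50 mm tall (z), with thin black end caps, about 0.4 kg, standing on its narrow (20 mm) side on the bench to the left or right of the jointer. Origin: centre of its underside; z up. Either end may lead.
- guard (a joint): Guard angle, rad, about its upright hinge: 0 shut on its stop over the cutterhead, growing counter-clockwise seen from above: the tip, pointing to the jointer's -y when shut, swings to +x over the outfeed table, then to the front; far stop 1.6. A spring turns it shut with 0.21 N m at 0, 0.43 N m at 45 degrees (0.785 rad): about 6 N at guard_edge.
- guard_hinge (a point): Guard: cast aluminium plate 4 to 16 mm above the tables. This point: on the hinge axis at table height, 45 mm to -x, 90 mm to +y of the mouth; axes turn with it, at 0 as the jointer's. Spans x 0 to 75 mm; -y end a round tip (radius 37.5, centre x 37.5, y -75 mm). Feed edge: face at x = 0, y -10 to -90 mm, with a lip 8 mm thick, 4 to 28 mm above the tables. Open it by pushing this face to +x.
- guard_edge (a point): Point on the feed edge's face, 70 mm from the hinge axis, 16 mm above the tables; turns with the guard. The round hinge boss, radius 13 mm, stands 36 mm above the tables.
- push_block: Bystander: grey push block 150 x 76 mm with a handle, 70 mm tall, standing on the front far part of the outfeed table. Origin: centre of its underside.
- batten: Bystander: pine batten 300 x 38 x 38 mm lying on the bench on the other side of the jointer from the straightedge. Origin: centre of its underside, x along it.
- wrench: Bystander: steel wrench, 170 mm, lying on the bench at the left.
- screwdriver: Bystander: screwdriver, 200 mm, lying on the bench at the right.
- mallet: Bystander: round wooden mallet, 295 mm, lying on the bench at the left.
- tape: Bystander: black tape measure, 72 x 36 x 66 mm, on the bench at the far right.
- wax_tin: Bystander: round tin, 84 mm across, 52 mm tall, on the bench at the far left.
- offcut: Bystander: dark wood offcut, 120 x 70 x 24 mm, lying on the bench at the near right.

How it is judged:
By the outcome, as a careful person would: the job done as asked, in the order asked, and still so for the second after the job is handed in, while the arm keeps its last pose, push and grip.
It also fails if it takes over 51 s, if anything falls off the work surface, if the arm or the gripper's body presses on something with over 40 N, if the wrist force passes 120 N, or if a joint passes its speed limit or range.

## Working session

There is one attempt and no reset: what is moved stays moved. The work goes in short steps, Python scripts to look and compute and a tool call to move; the robot and the scene stay as the last step left them, time stands still between calls to the robot, and variables do not carry over. Pictures are saved under pics/ and viewed, at most 11 in all, crops included, and the job is handed in when it is done.

Besides the shell and the picture viewer there is one more tool, called after "Emit:" by a JSON object that holds its "api" and its "payload", one argument or row to a line. play_rows: Moves the arm, as the interface text tells. Its arguments: {"type":"object","properties":{"rows":{"type":"array","items":{"type":"number"}},"hand":{"type":"number"},"grip_force":{"type":"number"}},"required":["rows"]}

```bash
ls; mkdir -p pics; python3 - <<'E'
from station import env,cams
import cv2,numpy as np
print(env.state(),env.pinch_z)
for n in ["scene","side","wrist"]:
    m=cams.camera_model(n); im=cams.camera(n); cv2.imwrite(f"pics/{n}0.png",im[:,:,::-1]); print(n,np.round(m["mtx"],2).tolist(),m["k1"],np.round(m["pose"],4).tolist())
a=[cv2.imread(f"pics/{n}0.png") for n in["scene","side"]]
E
```

```text
pics
{'t': 0.0, 'joints': array([ 1.14983393e+00,  3.59481266e-01,  1.51146467e+00,  1.22821994e-05,
        1.27249653e+00, -1.15085196e-01]), 'dq': array([-2.48991214e-05,  7.66768699e-04,  1.62499290e-03, -8.44852932e-04,
       -1.01761806e-03, -1.40584685e-03]), 'effort': array([-7.17420517e-04, -5.27627957e+01, -2.78618842e+01, -1.85461040e-04,
        1.34257099e-02, -8.74003547e-06]), 'tcp_pos': array([0.1803863 , 0.57151236, 0.23045545]), 'tool_rot': array([ 1.52344811e-01,  9.88326972e-01, -8.90330263e-04, -2.50598435e-04]), 'force': array([-0.28852295, -0.57410103,  0.26678721]), 'moment': array([ 0.02548823, -0.01981472, -0.01256837]), 'gripper_force': 0.0, 'width': 0.08547146739831783} 0.0187
scene [[430.66, 0.0, 316.44], [0.0, 430.66, 200.82], [0.0, 0.0, 1.0]] 0.014936762070439424 [[-0.0006, 0.7078, -0.7064, 1.4058], [0.9999, -0.0069, -0.0077, 0.004], [-0.0103, -0.7064, -0.7078, 1.0052], [0.0, 0.0, 0.0, 1.0]]
side [[365.7, 0.0, 319.73], [0.0, 365.7, 197.78], [0.0, 0.0, 1.0]] -0.05807525263199103 [[0.8404, -0.4231, 0.3386, 0.1629], [-0.5419, -0.6476, 0.5357, -0.6223], [-0.0074, -0.6337, -0.7736, 1.0067], [0.0, 0.0, 0.0, 1.0]]
wrist [[303.28, 0.0, 318.28], [0.0, 303.28, 198.46], [0.0, 0.0, 1.0]] -0.011154420090909447 [[0.2996, 0.92, 0.2527, 0.1172], [0.9541, -0.2887, -0.08, 0.5925], [-0.0007, 0.265, -0.9642, 0.373], [0.0, 0.0, 0.0, 1.0]]
```

View pics/scene0.png

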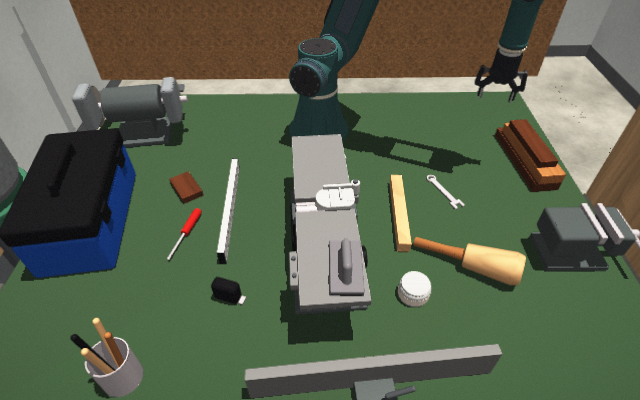

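View pics/side0.png

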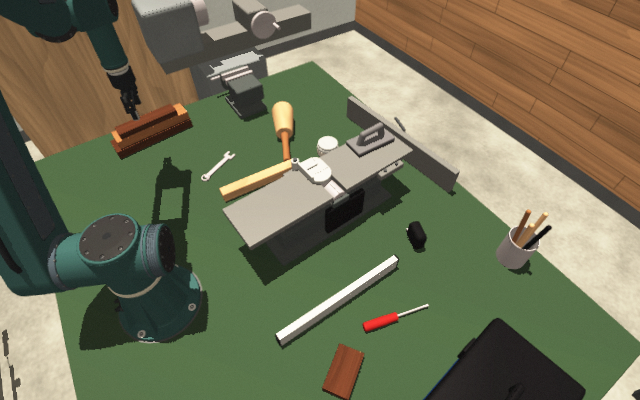

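```bash
cat > h.py <<'E'
import cv2,numpy as np
def rays(m,px):
    px=np.array(px,float).reshape(-1,1,2)
    n=cv2.undistortPoints(px,m["mtx"],np.array([m["k1"],0,0,0.]),None,None,None).reshape(-1,2) if False else cv2.undistortPoints(px,m["mtx"],np.array([m["k1"],0,0,0.])).reshape(-1,2)
    P=m["pose"];d=np.c_[n,np.ones(len(n))]@P[:3,:3].T
    return P[:3,3],d
def plane(m,px,z):
    o,d=rays(m,px);return o+d*((z-o[2])/d[:,2])[:,None]
def tri(m1,p1,m2,p2):
    o1,d1=rays(m1,p1);o2,d2=rays(m2,p2);out=[]
    for a,b in zip(d1,d2):
        A=np.c_[a,-b];s=np.linalg.lstsq(A,o2-o1,rcond=None)[0]
        x,y=o1+s[0]*a,o2+s[1]*b;out.append(np.r_[(x+y)/2,np.linalg.norm(x-y)])
    return np.array(out)
def proj(m,X):
    T=np.linalg.inv(m["pose"]);c=np.atleast_2d(X)@T[:3,:3].T+T[:3,3]
    s=c[:,:2]/c[:,2:];s=s*(1+m["k1"]*(s**2).sum(1))[:,None];return s@np.diag([m["mtx"][0,0],m["mtx"][1,1]])+m["mtx"][:2,2]
E
python3 - <<'E'
import cv2,numpy as np
s=cv2.imread("pics/scene0.png");d=cv2.imread("pics/side0.png")
c1=cv2.resize(s[125:315,205:375],None,fx=3,fy=3,interpolation=cv2.INTER_CUBIC)
c2=cv2.resize(d[115:355,215:425],None,fx=2.4,fy=2.4,interpolation=cv2.INTER_CUBIC)[:570,-290*2:]
cv2.imwrite("pics/c1.png",c1);cv2.imwrite("pics/c2.png",cv2.resize(d[115:355,215:425],None,fx=2.5,fy=2.5,interpolation=cv2.INTER_CUBIC))
for im,pts in((s,[(320,150),(325,240),(225,210),(335,200)]),(d,[(290,205),(335,300),(316,170)])):
    print([im[y,x].tolist() for x,y in pts])
E
```

```text
[[166, 172, 176], [166, 173, 178], [243, 246, 247], [242, 245, 246]]
[[169, 187, 196], [249, 253, 254], [242, 249, 251]]
```

View pics/c1.png

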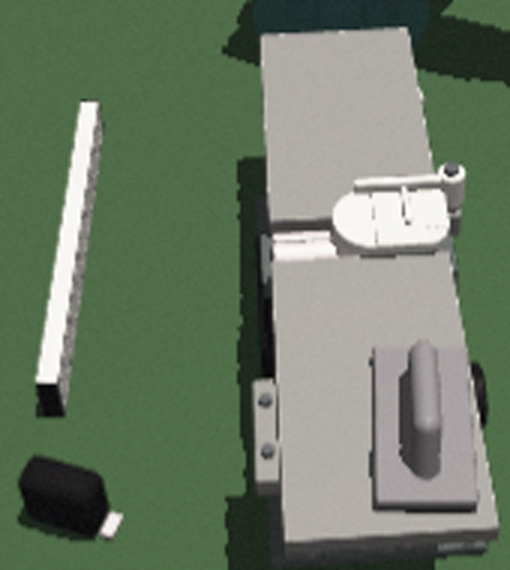

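View pics/c2.png

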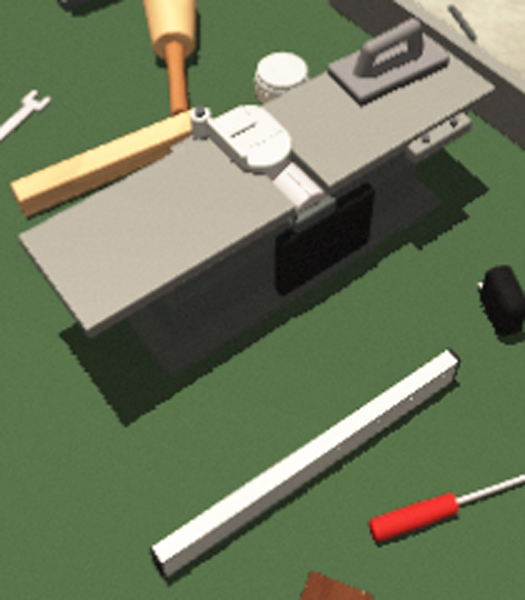

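```bash
python3 - <<'E'
import cv2,numpy as np
from station import cams
from h import *
S=cams.camera_model("scene");D=cams.camera_model("side")
a=lambda l:np.array(l,float)/3+[204.67,124.67]
b=lambda l:np.array(l,float)/2.5+[214.7,114.7]
T1=a([(262,35),(407,28),(285,541)]);T2=b([(90,330),(20,238),(492,88)])
t=tri(S,T1,D,T2);print("table rn fn rf\n",t.round(4))
print(plane(S,a([(262,35),(407,28),(285,541),(497,527)]),.175).round(4));print(plane(D,T2,.175).round(4))
e1=a([(82,101),(99,101),(37,382),(60,383)]);e2=b([(152,549),(167,573),(447,350),(460,361)])
print("plane .05 scene\n",plane(S,e1,.05).round(4))
def white(im,x0,y0,x1,y1,th):
    m=np.zeros(im.shape[:2],np.uint8);g=im.min(2);m[y0:y1,x0:x1]=(g[y0:y1,x0:x1]>th)*255
    c=max(cv2.findContours(m,0,1)[0],key=cv2.contourArea);return cv2.boxPoints(cv2.minAreaRect(c)),c
for n,M,w in(("scene",S,(205,150,245,265)),("side",D,(270,250,405,350))):
    im=cv2.imread(f"pics/{n}0.png");
    for th in(190,225): 
        r,c=white(im,*w,th);print(n,th,r.round(1).tolist());print(plane(M,r,.05).round(4))
# hinge boss top & tip
print("hinge/lip .211",plane(S,a([(451,170)]),.211),plane(D,b([(200,117)]),.211), tri(S,a([(451,170)]),D,b([(200,117)])))
E
```

```text
table rn fn rf
 [[ 2.820e-01 -8.460e-02  1.723e-01  2.000e-03]
 [ 2.689e-01  7.190e-02  1.711e-01  1.000e-04]
 [ 8.957e-01 -3.980e-02  1.707e-01  4.800e-03]]
[[ 0.2846 -0.0836  0.175 ]
 [ 0.2742  0.0716  0.175 ]
 [ 0.8997 -0.0417  0.175 ]
 [ 0.8889  0.1141  0.175 ]]
[[ 0.2819 -0.0874  0.175 ]
 [ 0.2684  0.0686  0.175 ]
 [ 0.8913 -0.0404  0.175 ]]
plane .05 scene
 [[ 0.2405 -0.3008  0.05  ]
 [ 0.2407 -0.281   0.05  ]
 [ 0.6528 -0.2855  0.05  ]
 [ 0.6542 -0.2638  0.05  ]]
scene 190 [[216.8000030517578, 251.5], [231.60000610351562, 158.3000030517578], [238.3000030517578, 159.39999389648438], [223.39999389648438, 252.5]]
[[ 0.6509 -0.2865  0.05  ]
 [ 0.2403 -0.3022  0.05  ]
 [ 0.2464 -0.2781  0.05  ]
 [ 0.6549 -0.2671  0.05  ]]
scene 225 [[217.3000030517578, 250.89999389648438], [230.6999969482422, 158.1999969482422], [236.89999389648438, 159.10000610351562], [223.39999389648438, 251.8000030517578]]
[[ 0.6489 -0.2854  0.05  ]
 [ 0.2399 -0.3053  0.05  ]
 [ 0.245  -0.2831  0.05  ]
 [ 0.6522 -0.2675  0.05  ]]
side 190 [[275.29998779296875, 333.5], [393.8999938964844, 254.39999389648438], [397.8999938964844, 260.3999938964844], [279.29998779296875, 339.5]]
[[ 0.236  -0.2816  0.05  ]
 [ 0.6492 -0.2667  0.05  ]
 [ 0.6459 -0.2891  0.05  ]
 [ 0.2372 -0.301   0.05  ]]
side 225 [[276.1000061035156, 333.6000061035156], [393.8999938964844, 254.39999389648438], [397.6000061035156, 259.8999938964844], [279.79998779296875, 339.20001220703125]]
[[ 0.2375 -0.2831  0.05  ]
 [ 0.6491 -0.2667  0.05  ]
 [ 0.6461 -0.2875  0.05  ]
 [ 0.2386 -0.3011  0.05  ]]
hinge/lip .211 [[0.53921012 0.10032918 0.211     ]] [[0.52485407 0.0915119  0.211     ]] [[0.52918346 0.10099562 0.20127537 0.00123794]]
```

Emit:
{"api": "play_rows", "payload": {
  "rows": [0, 0, -0.035, -0.114, 0, 0, -0.035, -0.114, 0, 0, -0.03, -0.115, -0.0327, -0.0289, 0, 0, -0.0327, -0.0289, 0, 0, -0.0327, -0.0289, 0, 0, -0.0327, -0.0289, 0, 0, -0.0327, -0.0289, 0, 0, -0.0327, -0.0289, 0, 0, -0.0327, -0.0289, 0, 0, -0.0327, -0.0289, 0, 0, -0.0046, -0.044, 0, 0, -0.0046, -0.044, 0, 0, -0.0046, -0.044, 0, 0, -0.0046, -0.044, 0, 0, -0.0046, -0.044, 0, 0, -0.0046, -0.044, 0, 0, -0.0046, -0.044, 0, 0, -0.0046, -0.044, 0, 0],
  "hand": 0.06
}}

```text
t: 2.05
tcp_pos: [0.5002, -0.0013, 0.3312]
tool_rot: [-0.019, 1.0, 0.0, -0.0]
force: [0.7, 1.2, 0.0]
width: 0.0603
gripper_force: 0.0
```

Emit:
{"api": "play_rows", "payload": {
  "rows": [0.0094, -0.0401, 0, 0, 0.0094, -0.0401, 0, 0, 0.0094, -0.0401, 0, 0, 0.0094, -0.0401, 0, 0, 0.0094, -0.0401, 0, 0, 0.0094, -0.0401, 0, 0, 0.0094, -0.0401, 0, 0, 0, 0, 0.03, 0, 0, 0, 0.03, 0, 0, 0, 0.03, 0, 0, 0, 0.03, 0, 0, 0, 0.03, 0, 0, 0, 0, 0]
}}

```text
t: 3.35
tcp_pos: [0.4424, -0.2803, 0.1775]
tool_rot: [-0.019, 1.0, 0.003, -0.003]
force: [-0.1, 1.2, 1.0]
width: 0.0603
gripper_force: 0.0
```

```bash
cat > loc.py <<'E'
from station import env,cams
from h import *
s=env.state();q=s["tool_rot"];p=s["tcp_pos"]
from scipy.spatial.transform import Rotation as R
def ax():
    s=env.state();M=R.from_quat(s["tool_rot"]).as_matrix();return s,M,np.arctan2(-M[0,1],M[1,1])
E
python3 - <<'E'
from loc import *
s,M,psi=ax();print(s["t"],s["tcp_pos"].round(4),psi,M[:,2].round(4),s["joints"].round(3))
m=cams.camera_model("wrist");im=cams.camera("wrist")[:,:,::-1];cv2.imwrite("pics/w1.png",im)
print(proj(m,[[.24,-.291,.05],[.65,-.275,.05],[.445,-.283,.05]]).round(0))
E
```

```text
3.35 [ 0.4424 -0.2803  0.1775] 0.03699877663289956 [-0.0066  0.0054 -1.    ] [-0.697  0.312  1.732 -0.     1.105 -2.304]
[[312. -72.]
 [314. 375.]
 [314. 194.]]
```

View pics/w1.png

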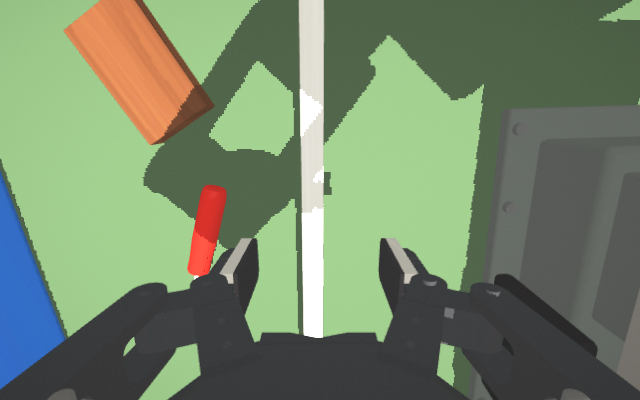

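Emit:
{"api": "play_rows", "payload": {
  "rows": [0, 0, 0.03, 0, 0, 0, 0.03, 0, 0, 0, 0.03, 0, 0, 0, 0.03, 0, 0, 0, 0.02, 0, 0, 0, 0.015, 0, 0, 0, 0.01, 0, 0, 0, 0, 0, 0, 0, 0, 0]
}}

```text
t: 4.3
tcp_pos: [0.446, -0.2832, 0.0174]
tool_rot: [-0.019, 1.0, -0.001, 0.001]
force: [-0.2, 0.0, 0.6]
width: 0.06
gripper_force: 0.0
```

```bash
python3 - <<'E'
from loc import *
s,M,psi=ax();print(s["t"],s["tcp_pos"].round(4),psi,M[:,2].round(4),s["force"].round(2))
S=cams.camera_model("scene");D=cams.camera_model("side")
m=cams.camera_model("wrist");im=cams.camera("wrist")[:,:,::-1];cv2.imwrite("pics/w2.png",im)
g=im.min(2)
for r in(20,60,100,140):
    i=np.where(g[r,240:400]>150)[0]+240
    if len(i): print(r,i.min(),i.max(),len(i),plane(m,[(i.min(),r),(i.max()+1,r)],.05).round(4).tolist())
E
```

```text
4.3 [ 0.446  -0.2832  0.0174] 0.037229567498530604 [ 0.0013 -0.0012 -1.    ] [-0.23  0.02  0.63]
20 282 342 61 [[0.3503, -0.298, 0.05], [0.3496, -0.2783, 0.05]]
60 283 341 59 [[0.3623, -0.2976, 0.05], [0.3616, -0.2779, 0.05]]
100 284 341 58 [[0.3751, -0.2971, 0.05], [0.3743, -0.2771, 0.05]]
140 240 340 63 [[0.3893, -0.3127, 0.05], [0.3879, -0.2767, 0.05]]
```

Emit:
{"api": "play_rows", "payload": {
  "rows": [0, -0.001, 0.004, 0, 0, 0, 0, 0]
}}

```text
t: 4.55
tcp_pos: [0.4455, -0.2839, 0.0127]
tool_rot: [-0.019, 1.0, -0.0, 0.0]
force: [-0.1, -0.1, 0.5]
width: 0.0601
gripper_force: 0.0
```

Emit:
{"api": "play_rows", "payload": {
  "rows": [0, 0, 0, 0, 0, 0, 0, 0, 0, 0, 0, 0, 0, 0, 0, 0, 0, 0, 0, 0, 0, 0, 0, 0, 0, 0, 0, 0, 0, 0, 0, 0],
  "hand": 0.01,
  "grip_force": 50
}}

```text
t: 5.35
tcp_pos: [0.4455, -0.2839, 0.0126]
tool_rot: [-0.019, 1.0, -0.0, 0.0]
force: [-0.9, -1.4, 6.3]
width: 0.019
gripper_force: 49.3
```

Emit:
{"api": "play_rows", "payload": {
  "rows": [0, 0, -0.01, 0, 0, 0, -0.02, 0, 0, 0, -0.03, 0, 0, 0, -0.03, 0, 0, 0, -0.03, 0, 0, 0, -0.03, 0, 0, 0, -0.03, 0, 0, 0, -0.025, 0, 0, 0, -0.015, 0, -0.015, 0.022, 0, 0, -0.02, 0.03, 0, 0, -0.02, 0.03, 0, 0, -0.02, 0.03, 0, 0, -0.0165, 0.0285, 0, -0.034, 0, 0, 0, 0, 0, 0, 0, 0]
}}

```text
t: 6.95
tcp_pos: [0.5305, -0.1385, 0.2317]
tool_rot: [-0.037, 0.999, 0.0, -0.001]
force: [-0.2, 0.6, -5.0]
width: 0.0199
gripper_force: 49.9
```

```bash
python3 - <<'E'
from loc import *
s,M,psi=ax();print(s["t"],s["tcp_pos"].round(4),psi,M[:,2].round(4),s["force"].round(2),s["width"])
for n in("wrist","scene","side"):
    m=cams.camera_model(n);im=cams.camera(n)[:,:,::-1];cv2.imwrite(f"pics/{n}3.png",im)
    if n=="wrist": np.save("m3.npy",m["pose"])
a=cv2.imread("pics/wrist3.png");b=cv2.imread("pics/scene3.png")[100:320,190:390];c=cv2.imread("pics/side3.png")[100:330,215:435]
cv2.imwrite("pics/comp3.png",np.vstack([cv2.resize(a,(560,350)),np.hstack([cv2.resize(b,(280,240)),cv2.resize(c,(280,240))])]))
E
```

```text
6.95 [ 0.5305 -0.1385  0.2317] 0.07302142194368953 [-2.4e-03  7.0e-04 -1.0e+00] [-0.17  0.62 -4.96] 0.01989244592633656
```

View pics/wrist3.png

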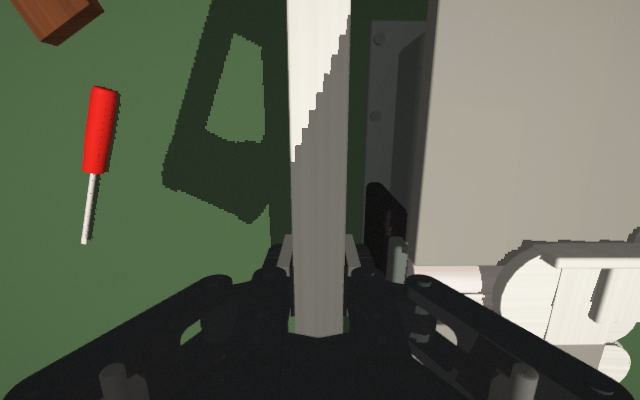

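```bash
python3 - <<'E'
from loc import *
m=cams.camera_model("wrist");print(abs(m["pose"]-np.load("m3.npy")).max())
im=cv2.imread("pics/wrist3.png").astype(int).min(2);
pts=[]
for r in(20,60,100,140,180,220,250):
    g=im[r,395:470];k=np.argmax(np.diff(np.convolve(g,[1,1,1,1],'valid')[:],n=1)) if 0 else np.where(g>130)[0][0]
    pts.append((395+k,r))
w=plane(m,pts,.175);print(pts);print(w.round(4).tolist());f=np.polyfit(w[:,0],w[:,1],1);print("yaw",f)
for c in(430,450,470):
    g=im[240:290,c];print(c,g[::2].tolist())
print(plane(m,[(414,265),(450,265),(480,265)],.175).round(4).tolist())
S=cams.camera_model("scene")
print(tri(S,np.array([[272,222]])/3+[204.67,124.67],m,[[414,265]]))
E
```

```text
0.0028282906976722505
[(np.int64(438), 20), (np.int64(435), 60), (np.int64(431), 100), (np.int64(427), 140), (np.int64(423), 180), (np.int64(419), 220), (np.int64(417), 250)]
[[0.405, -0.0776, 0.175], [0.4268, -0.0757, 0.175], [0.45, -0.0743, 0.175], [0.4747, -0.0727, 0.175], [0.5012, -0.071, 0.175], [0.5295, -0.0692, 0.175], [0.5522, -0.067, 0.175]]
yaw [ 0.0690701  -0.10546573]
430 [156, 155, 156, 154, 155, 155, 154, 156, 154, 154, 155, 155, 155, 188, 196, 197, 204, 211, 135, 26, 25, 48, 48, 31, 24]
450 [155, 155, 154, 154, 155, 155, 154, 156, 154, 156, 154, 155, 155, 187, 194, 198, 203, 209, 218, 226, 231, 235, 236, 223, 23]
470 [153, 153, 153, 153, 153, 153, 153, 154, 153, 153, 153, 153, 152, 189, 195, 197, 203, 207, 217, 225, 229, 232, 232, 234, 234]
[[0.5641, -0.0673, 0.175], [0.5623, -0.041, 0.175], [0.5608, -0.0191, 0.175]]
[[ 0.56559597 -0.06449015  0.17152816  0.00284703]]
```

```bash
python3 - <<'E'
from loc import *
m=cams.camera_model("wrist");print((np.load("m3.npy")-m["pose"]).round(4));m["pose"]=np.load("m3.npy")
w=plane(m,[(438,20),(431,100),(423,180),(417,250)],.175);f=np.polyfit(w[:,0],w[:,1],1);print(f)
c=plane(m,[(415,265.5),(450,265.5),(480,265.5)],.175);print(c.round(4))
y=0.0705;R2=np.array([[np.cos(y),-np.sin(y)],[np.sin(y),np.cos(y)]])
print("mouth from wrist",c[0,:2]-R2@[-.025,-.08], "rear line dist", )
S=cams.camera_model("scene");D=cams.camera_model("side")
print(tri(S,np.array([[272,222]])/3+[204.67,124.67],m,[[415,265.5]]))
s,M,psi=ax();print(s["tcp_pos"].round(4),psi,s["t"])
# bar top in scene & side after lift
for n,M_,w in(("scene",S,0),("side",D,0)):
    pass
E
```

```text
[[-0.0028  0.0001 -0.0011  0.0002]
 [-0.0002  0.0026  0.0013  0.0014]
 [ 0.0007 -0.001  -0.0003 -0.0003]
 [ 0.      0.      0.      0.    ]]
[ 0.07395292 -0.10625358]
[[ 0.564  -0.0648  0.175 ]
 [ 0.5622 -0.0393  0.175 ]
 [ 0.5606 -0.0174  0.175 ]]
mouth from wrist [0.5833386  0.01677662] rear line dist
[[ 5.65483189e-01 -6.33678450e-02  1.72009818e-01  4.80174337e-04]]
[ 0.5305 -0.1402  0.232 ] 0.07021343300139253 7.1
```

View pics/comp3.png

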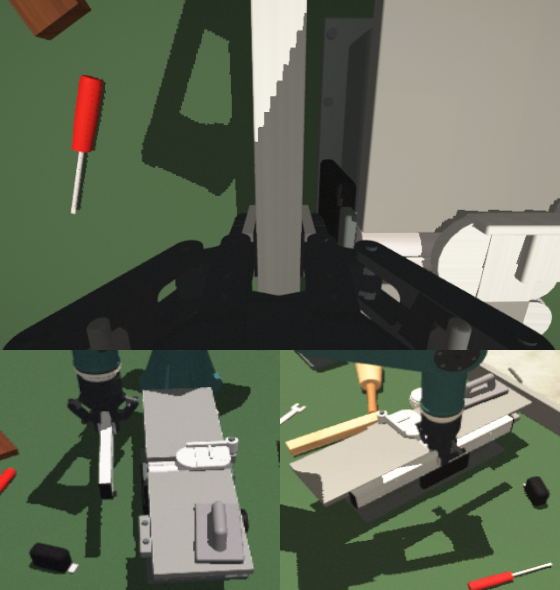

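Emit:
{"api": "play_rows", "payload": {
  "rows": [-0.012, 0.018, 0, 0, -0.0175, 0.0255, 0, 0, -0.0175, 0.0255, 0, 0, -0.0125, 0.0175, 0, 0, -0.0048, 0.007, 0, 0, 0, 0, 0, 0, 0, 0, 0.01, 0, 0, 0, 0.01, 0, 0, 0, 0.01, 0, 0, 0, 0.004, 0, 0, 0, 0, 0, 0, 0, 0, 0, 0, 0, 0, 0]
}}

```text
t: 8.4
tcp_pos: [0.5893, -0.042, 0.1987]
tool_rot: [-0.036, 0.999, -0.0, 0.0]
force: [-1.0, 0.1, -4.2]
width: 0.0195
gripper_force: 50.2
```

```bash
python3 - <<'E'
from loc import *
s,M,psi=ax();print(s["t"],s["tcp_pos"].round(4),psi,M[:,2].round(4),s["force"].round(2),s["width"])
m=cams.camera_model("wrist");np.save("m4.npy",m["pose"]);im=cams.camera("wrist")[:,:,::-1];cv2.imwrite("pics/wrist4.png",im)
E
```

```text
8.4 [ 0.5893 -0.042   0.1987] 0.07121231551764416 [ 9.e-04 -2.e-04 -1.e+00] [-1.02  0.1  -4.23] 0.019451876557499425
```

View pics/wrist4.png

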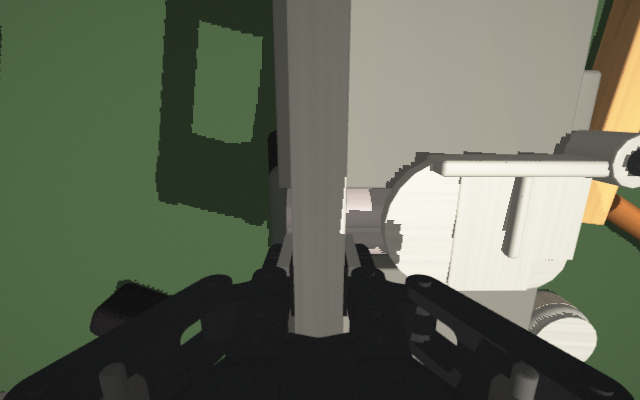

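Emit:
{"api": "play_rows", "payload": {
  "rows": [0, 0, 0.004, 0, 0, 0, 0.003, 0, 0, 0, 0.001, 0, 0, 0, 0.001, 0, 0, 0, 0, 0, 0, 0, 0, 0]
}}

```text
t: 9.05
tcp_pos: [0.589, -0.0419, 0.1893]
tool_rot: [-0.036, 0.999, -0.0, 0.0]
force: [-0.7, 0.3, -4.5]
width: 0.0199
gripper_force: 50.2
```

Emit:
{"api": "play_rows", "payload": {
  "rows": [0, 0, 0.0005, 0, 0, 0, 0.0005, 0, 0, 0, 0.0005, 0, 0, 0, 0, 0, 0, 0, 0, 0]
}}

```text
t: 9.55
tcp_pos: [0.5889, -0.0419, 0.1878]
tool_rot: [-0.036, 0.999, -0.0, -0.0]
force: [-0.0, -0.5, -4.2]
width: 0.0196
gripper_force: 50.2
```

```bash
python3 - <<'E'
from loc import *
m=cams.camera_model("wrist");m["pose"]=np.load("m4.npy")
im=cv2.imread("pics/wrist4.png").astype(int).min(2)
for r in(20,60,100,140):
    print(r,im[r,268:296:2].tolist(),im[r,572:606:2].tolist())
print(im[176:200,282].tolist(),im[176:200,360].tolist())
E
```

```text
20 [31, 33, 33, 63, 65, 65, 64, 66, 64, 70, 93, 98, 96, 96] [142, 142, 142, 141, 140, 140, 140, 139, 140, 140, 140, 110, 65, 66, 31, 31, 32]
60 [32, 34, 32, 47, 65, 68, 67, 66, 66, 66, 92, 97, 97, 98] [144, 145, 144, 143, 143, 144, 142, 97, 32, 33, 33, 32, 45, 44, 44, 45, 46]
100 [33, 33, 32, 35, 66, 67, 67, 68, 69, 67, 74, 99, 100, 100] [145, 146, 144, 144, 146, 146, 146, 144, 144, 145, 144, 131, 46, 49, 49, 49, 51]
140 [16, 16, 19, 16, 26, 66, 69, 66, 67, 67, 67, 96, 99, 101] [85, 85, 84, 86, 87, 86, 85, 85, 86, 86, 86, 85, 86, 84, 85, 84, 84]
[66, 68, 68, 68, 67, 66, 65, 67, 67, 67, 66, 62, 48, 49, 51, 50, 51, 50, 50, 50, 49, 50, 52, 50] [156, 155, 156, 155, 156, 155, 154, 155, 155, 155, 153, 129, 138, 169, 173, 177, 179, 182, 185, 189, 188, 191, 192, 193]
```

```bash
python3 - <<'E'
from loc import *
m=cams.camera_model("wrist");m["pose"]=np.load("m4.npy")
w=plane(m,[(273.5,20),(274.5,60),(275.5,100),(277.2,140)],.175);f=np.polyfit(w[:,0],w[:,1],1);print(w.round(4),f)
c=plane(m,[(282,187.7),(360,187.7)],.175);print(c.round(4))
y=.071;u=np.array([np.cos(y),np.sin(y)]);v=np.array([-u[1],u[0]])
s=env.state();p=s["tcp_pos"][:2]
print("bar y from rear line",(p-w[:,:2].mean(0))@v,"bar x from infeed lip",(p-c[:,:2].mean(0))@u)
E
```

```text
[[ 0.4797 -0.0713  0.175 ]
 [ 0.4979 -0.0702  0.175 ]
 [ 0.5172 -0.069   0.175 ]
 [ 0.5377 -0.0673  0.175 ]] [ 0.06868194 -0.10435615]
[[ 0.564  -0.0636  0.175 ]
 [ 0.5608 -0.0198  0.175 ]]
bar y from rear line 0.021776821330074622 bar x from infeed lip 0.02646925685901305
```

Emit:
{"api": "play_rows", "payload": {
  "rows": [0, 0, 0.0005, 0, 0, 0, 0.0005, 0, 0, 0, 0, 0, 0, 0, 0, 0]
}}

```text
t: 9.95
tcp_pos: [0.589, -0.0419, 0.1876]
tool_rot: [-0.036, 0.999, -0.0, 0.0]
force: [-3.3, 0.6, 5.7]
width: 0.0195
gripper_force: 51.4
```

Emit:
{"api": "play_rows", "payload": {
  "rows": [0, 0, 0, 0, 0, 0, 0, 0, 0, 0, 0, 0, 0, 0, 0, 0],
  "hand": 0.028,
  "grip_force": 20
}}

```text
t: 10.35
tcp_pos: [0.5891, -0.0419, 0.1867]
tool_rot: [-0.036, 0.999, -0.0, 0.0]
force: [-0.4, -0.2, -0.1]
width: 0.0277
gripper_force: 0.0
```

Emit:
{"api": "play_rows", "payload": {
  "rows": [0, 0, -0.005, 0, 0, 0, -0.01, 0, 0, 0, -0.015, 0, 0, 0, -0.025, 0, 0, 0, -0.018, 0, 0, 0, 0, 0, 0.02, 0.022, 0, 0, 0.0245, 0.0275, 0, 0, 0.0175, 0.0195, 0, 0, 0.0096, 0.0112, 0, 0, 0, 0, 0, 0]
}}

```text
t: 11.45
tcp_pos: [0.5105, 0.0341, 0.2596]
tool_rot: [-0.036, 0.999, 0.0, -0.0]
force: [-0.2, 0.1, -0.9]
width: 0.0278
gripper_force: 0.0
```

Emit:
{"api": "play_rows", "payload": {
  "rows": [0, 0, 0, 0, 0, 0, 0, 0, 0, 0, 0, 0],
  "hand": 0.0
}}

```text
t: 11.75
tcp_pos: [0.5128, 0.0323, 0.2597]
tool_rot: [-0.035, 0.999, -0.0, 0.0]
force: [-0.5, -0.5, 0.4]
width: 0.0001
gripper_force: 0.0
```

```bash
python3 - <<'E'
from loc import *
s,M,psi=ax();print(s["t"],s["tcp_pos"].round(4),psi,s["force"].round(2),s["width"])
o=[]
for n in("wrist","scene","side"):
    m=cams.camera_model(n);im=cams.camera(n)[:,:,::-1];cv2.imwrite(f"pics/{n}5.png",im)
    if n=="wrist": np.save("m5.npy",m["pose"])
a=cv2.imread("pics/wrist5.png");b=cv2.imread("pics/scene5.png")[110:310,190:390];c=cv2.imread("pics/side5.png")[100:320,215:435]
cv2.imwrite("pics/comp5.png",np.vstack([cv2.resize(a,(480,300)),np.hstack([cv2.resize(b,(240,240)),cv2.resize(c,(240,240))])]))
E
```

```text
11.75 [0.5128 0.0323 0.2597] 0.07037018694290993 [-0.45 -0.49  0.39] 7.825453941460735e-05
```

View pics/comp5.png

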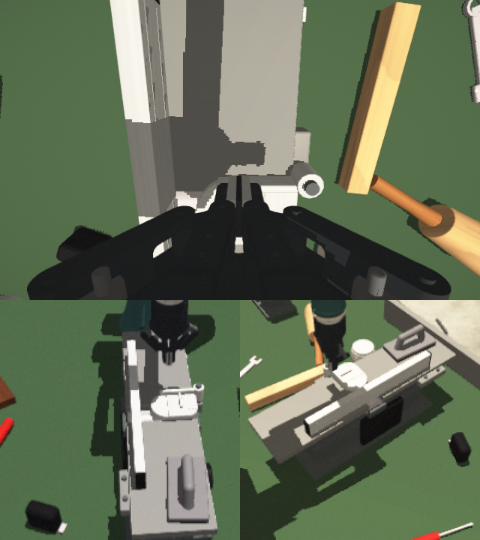

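Emit:
{"api": "play_rows", "payload": {
  "rows": [0, 0, 0.015, 0, 0, 0, 0.025, 0, 0, 0, 0.02, 0, 0, 0, 0.012, 0, 0, 0, 0.005, 0, 0, 0, 0, 0, 0, 0, 0, 0]
}}

```text
t: 12.6
tcp_pos: [0.5125, 0.033, 0.1835]
tool_rot: [-0.036, 0.999, -0.0, 0.001]
force: [0.4, -1.0, -0.4]
width: 0.0
gripper_force: 0.0
```

Emit:
{"api": "play_rows", "payload": {
  "rows": [-0.003, 0, 0, 0, -0.003, 0, 0, 0, -0.002, 0, 0, 0, -0.0015, 0, 0, 0, -0.001, 0, 0, 0, 0, 0, 0, 0]
}}

```text
t: 13.2
tcp_pos: [0.5224, 0.0338, 0.1828]
tool_rot: [-0.036, 0.999, -0.0, -0.0]
force: [0.2, -0.2, -0.3]
width: -0.0002
gripper_force: 0.0
```

Emit:
{"api": "play_rows", "payload": {
  "rows": [-0.001, 0, 0, 0, -0.001, 0, 0, 0, 0, 0, 0, 0]
}}

```text
t: 13.5
tcp_pos: [0.5244, 0.0339, 0.1828]
tool_rot: [-0.036, 0.999, -0.0, 0.0]
force: [0.2, -0.3, -0.0]
width: -0.0002
gripper_force: 0.0
```

Emit:
{"api": "play_rows", "payload": {
  "rows": [-0.001, 0, 0, 0, -0.001, 0, 0, 0, 0, 0, 0, 0]
}}

```text
t: 13.8
tcp_pos: [0.5256, 0.034, 0.1827]
tool_rot: [-0.036, 0.999, -0.0, -0.001]
force: [-3.2, -1.6, 1.0]
width: 0.0001
gripper_force: 1.3
```

Emit:
{"api": "play_rows", "payload": {
  "rows": [-0.0036, -0.0005, 0, -0.0524, -0.0036, -0.0005, 0, -0.0524, -0.0036, -0.0005, 0, -0.0524, -0.0036, -0.0005, 0, -0.0524, -0.0036, -0.0005, 0, -0.0524, 0, 0, 0, 0]
}}

```text
t: 14.4
tcp_pos: [0.5436, 0.0348, 0.1826]
tool_rot: [-0.166, 0.986, 0.0, -0.001]
force: [-3.9, 0.2, 2.9]
width: -0.0001
gripper_force: 2.1
```

Emit:
{"api": "play_rows", "payload": {
  "rows": [-0.0036, -0.0005, 0, -0.0524, -0.0036, -0.0005, 0, -0.0524, -0.0036, -0.0005, 0, -0.0524, -0.0036, -0.0005, 0, -0.0524, -0.0036, -0.0005, 0, -0.0524, -0.0036, -0.0005, 0, -0.0524, -0.0036, -0.0005, 0, -0.0524, -0.0036, -0.0005, 0, -0.0524, 0, 0, 0, 0, 0, 0, 0, 0, 0, 0, 0, 0]
}}

```text
t: 15.5
tcp_pos: [0.5695, 0.0449, 0.1825]
tool_rot: [-0.367, 0.93, 0.0, -0.002]
force: [-6.0, -2.7, 2.8]
width: -0.0001
gripper_force: 2.9
```

```bash
python3 - <<'E'
from loc import *
s,M,psi=ax();p=s["tcp_pos"];print(s["t"],p.round(4),psi,s["force"].round(2),s["joints"].round(2))
y=.071;R2=np.array([[np.cos(y),-np.sin(y)],[np.sin(y),np.cos(y)]])
j=R2.T@(p[:2]-[.5834,.0160]);h=np.array([-.045,.09]);r=j-h;print("jointer",j,"r",r)
# guard angle: face line through hinge; tool centre lies 11.3 mm behind; flat contact angle = psi-y
L=np.hypot(*r);a=np.arctan2(r[0],-r[1]);print("angle by pos",np.degrees(a+np.arcsin(.0113/L)),"yaw",np.degrees(psi-y))
o=[]
for n in("wrist","scene","side"):
    m=cams.camera_model(n);im=cams.camera(n)[:,:,::-1];cv2.imwrite(f"pics/{n}6.png",im)
    if n=="wrist": np.save("m6.npy",m["pose"])
b=cv2.imread("pics/scene6.png")[120:310,200:380];c=cv2.imread("pics/side6.png")[120:300,215:425]
cv2.imwrite("pics/comp6.png",np.hstack([cv2.resize(b,(380,400),interpolation=2),cv2.resize(c,(420,400),interpolation=2)]))
E
```

```text
15.5 [0.5695 0.0449 0.1825] 0.7510484556937558 [-6.03 -2.7   2.82] [-0.04  0.37  1.63 -0.    1.15 -2.36]
jointer [-0.0118553   0.02985673] r [ 0.0331447  -0.06014327]
angle by pos 38.33014778805446 yaw 38.963906375641564
```

View pics/comp6.png

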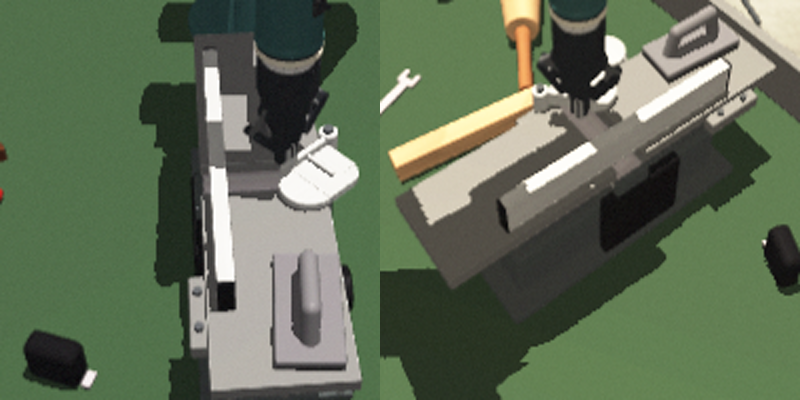

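Emit:
{"api": "play_rows", "payload": {
  "rows": [-0.0038, -0.0005, 0, -0.0535, -0.0038, -0.0005, 0, -0.0535, 0, 0, 0, 0, 0, 0, 0, 0, 0, 0, 0, 0, 0, 0, 0, 0, 0, 0, 0, 0]
}}

```text
t: 16.35
tcp_pos: [0.5754, 0.0493, 0.1825]
tool_rot: [-0.416, 0.909, 0.0, -0.002]
force: [-6.2, -2.9, 3.9]
width: -0.0003
gripper_force: 3.1
```

```bash
python3 - <<'E'
from loc import *
s,M,psi=ax();p=s["tcp_pos"];print(s["t"],p.round(4),psi,s["force"].round(2))
y=.071;R2=np.array([[np.cos(y),-np.sin(y)],[np.sin(y),np.cos(y)]])
j=R2.T@(p[:2]-[.5834,.0160]);h=np.array([-.045,.09]);r=j-h
L=np.hypot(*r);print(r,"rot from contact",np.degrees(np.arctan2(r[0],-r[1])-np.arctan2(-.0114,.0679)),"yaw",np.degrees(psi-y))
for n in("wrist","scene"):
    m=cams.camera_model(n);im=cams.camera(n)[:,:,::-1];cv2.imwrite(f"pics/{n}7.png",im)
    if n=="wrist": np.save("m7.npy",m["pose"])
b=cv2.imread("pics/scene7.png")[170:250,280:380];S=cams.camera_model("scene")
cv2.imwrite("pics/comp7.png",cv2.resize(b,(800,600)[:1]+(640,),interpolation=2)[:600])
# compare expected guard outline points (theta 40,45,50): tip end
H=np.array([.5834,.0160])+R2@h
for d in(40,45,50):
    t=np.radians(d)+y;Q=np.array([[np.cos(t),-np.sin(t)],[np.sin(t),np.cos(t)]])
    P=[np.r_[H+Q@q,z] for q,z in(((0,-.09),.203),((0,0),.211),((.0375,-.1125),.191),((.075,-.075),.191),((.075,-.01),.191))]
    print(d,((proj(S,P)-[280,170])*8).round(0).tolist())
E
```

```text
16.35 [0.5754 0.0493 0.1825] 0.8580276597242646 [-6.17 -2.92  3.91]
[ 0.03935033 -0.05619024] rot from contact 44.53448871636752 yaw 45.09336326225865
40 [[421.0, 223.0], [605.0, 77.0], [454.0, 342.0], [617.0, 342.0], [749.0, 243.0]]
45 [[438.0, 235.0], [605.0, 77.0], [483.0, 351.0], [646.0, 342.0], [763.0, 234.0]]
50 [[457.0, 245.0], [605.0, 77.0], [514.0, 359.0], [674.0, 339.0], [776.0, 224.0]]
```

View pics/comp7.png

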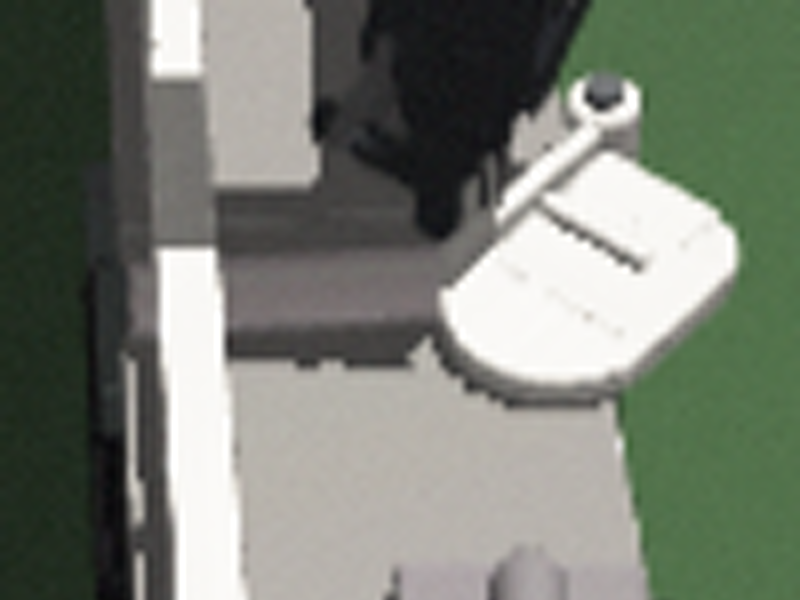

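```bash
python3 -c "
from station import env
print(env.close_job())"
```

```text
the job is handed in; nothing more can be done
None
```

The straightedge stands released along the rear edge of the two tables, within about 2 mm of centre by measurement, and the fingers are holding the guard open at about 45 degrees (44.5 to 45.1 measured); the job is handed in at 16.4 s, but its verdict was not shown.

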